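# Index the specimen stage one hole to bring the bee dish under the microscope

### The job

The small microscope on the pole is looking at an empty nest of its rotary stage, and the clear dish with the bee waits in the nest beside that one, on one side or the other. With the fingertips, press the stage's index plunger in and turn the table to the next hole, the way that brings the dish under the lens, then let go so that the plunger springs up and locks there. Leave the dish and the square steel block lying in their nests without touching them, keep off the microscope, and do not disturb the other things on the bench.

Things in the scene. Friction and masses are not known exactly. Their poses are not given: they have to be found in the camera images.
- stage: Rotary specimen stage, fixed to the bench: white round foot 336 mm across; a steel index ring (top 40 mm above the bench, 324 mm across) with a circular slot of 137 mm radius, widened to a round hole every 45 degrees (8 holes), runs round an aluminium table. Origin on the table's axis, at bench height. At yaw 0 its +x points away from the robot; the plunger starts on its -x side.
- axis (a point): Point on the vertical axis of the turning table, at the height of the table's top face, 48 mm above the bench.
- turntable (a joint): Angle of the table in rad, 0 at the start, positive counterclockwise from above; holes are 0.785 apart. Locked (about 0.004 play) while the plunger is up in a hole; free, it turns with about 0.1 N m of friction and stays where it is left. The table is a 224 mm disc with eight black nests (raised rings 48 mm outside, 41 mm inside, 5 mm high) centred 78 mm from the axis.
- knob_top (a point): Centre of the flat level top of the index plunger's black rubber mushroom knob, 40 mm across, 86 mm above the bench when up. The plunger stands on a 32 mm wide lug on the table's rim, 137 mm from the axis, and goes round with the table. Fingertips pressed down on the rubber hold by friction and can swing it along its arc (about 1 N needed).
- plunger (a joint): How far the plunger is pressed straight down, in m: 0 up, 0.011 at its stop; about 5 N to start, 10 N at the stop. Up, its collar sits in a hole of the ring and locks the table; pressed 0.009 or more it is under the ring and the table turns. Let go between holes it stays down at about 0.008; let go within about 3 mm of a hole it centres itself and springs up.
- dish: Clear covered plastic dish with a dark bee on white paper in it, 38 mm in diameter, 12 mm high, loose in a nest; origin at the centre of its underside, 48 mm above the bench. It starts in one of the two nests next to the one under the lens, 45 degrees round from it on either side.
- block: Square steel calibration block, 27 x 27 x 9 mm, with a small round glass in its top, loose in the nest on the other side of the lens from the dish; origin at the centre of its underside.
- viewing_point (a point): Point on the table's top face straight below the lens, 78 mm from the axis: where the centre of the dish's underside has to come. Fixed to the stage.
- scope: The digital microscope: an upright white and black tube 64 mm across over the far left of the table, on an arm from a 25 mm pole standing outside the ring at the far left. Origin at the centre of its front lens, 135 mm above the bench; it reaches 280 mm above the bench. In the stage's frame the lens is at x 55, y 55 mm and the pole at x 108, y 186 mm.
- vial: Small capped glass vial, 26 mm across, 48 mm high, near the stage; origin under its centre.
- dropper: Amber dropper bottle, 34 mm across, 75 mm high, to the right of the stage; origin under its centre.
- tweezers: Steel tweezers, about 120 mm long, 10 mm high, lying near the stage; origin under the middle.
- tube_a: Standing sample tube with orange cap, 33 mm across, 112 mm high; origin under its centre.
- tube_b: Another such standing sample tube, 33 mm across, 112 mm high; origin under its centre.
- slide_pack: Pack of slides, 83 x 57 x 34 mm, lying on the bench; origin under its centre.
- cup: White plastic cup, 72 mm across, 85 mm high, standing; origin under its centre.

How it is judged:
By the outcome, as a careful person would: the job done as asked, in the order asked, and still so for the second after the job is handed in, with the robot touching nothing.
It also fails if it takes over 38 s, if anything falls off the work surface, if the arm or the gripper's body presses on something with over 40 N, if the wrist force passes 120 N, or if a joint passes its speed limit or range.

### The arm

A 7-joint arm with a two-finger parallel gripper is mounted at the origin on the work surface. World frame = base frame: x ahead of the robot, y to its left, z up, the work surface at z = 0. Lengths are in mm, angles in rad, forces in N, time in s.
With the tool pointing down it reaches from about 375 to 925 mm from the base axis. Payload 3.1 kg.
Tool frame: the origin (TCP) lies midway between the tips of the shut fingers; the grasp point (between the pads) lies 19 mm behind it (r.pinch_z is the distance from the TCP to the grasp point, in mm); z points along the fingers, y is the line along which they close (so a half turn about z gives the same grasp; the last joint's range is limited). The gripper opens to 85 mm and grips with 20 to 120 N. Pads are 22 mm wide; open, the fingers measure 114 mm over their backs; the gripper's body (76 mm by 85 mm) begins 54 mm behind the grasp point. The pads swing forward as they close: fully open they stand 13 mm farther back than shut.
Start: joints at [1.237, 0.383, 0.044, 1.598, -0.018, 1.161, -0.05], TCP at [151.873, -632.011, 231.269] pointing down, gripper open.
Joint ranges: [-2.61, 2.61], [-0.41, 2.15], [-1.48, 1.57], [0, 2.5], [-1.57, 4.71], [0.05, 1.97], [-2.85, 2.85]. Speed limits (rad/s): [2.79, 2.79, 3.14, 3.14, 3.14, 3.14, 3.14].

### API

Orientations are given as [roll, pitch, yaw] about the fixed x, y, z axes, in that order (R = Rz(yaw) Ry(pitch) Rx(roll)).
In Python, from station import r gives the robot as it stands.
- The arm moves only by the tool carry_out, never from a script. Its argument "deltas" is a list of rows, each an object with "xyz": the shift along the world's x, y, z scaled (see below), a list of three; "turn": the turn, a rotation vector about the world's x, y, z scaled (see below), a list of three; "jaw": the closure, from 0 (fully open) to 1 (shut). A call has 1 to 8 rows; each row is the pose to reach, as a shift and turn from the pose commanded when the call began, turning the shorter way round; what a row does not reach only later rows make up. The controller multiplies each number of a shift by 0.3 m and each number of a turn by 360 degrees. A row lasts 1/10 s, in which the tool goes at most 50 mm and 8.59 degrees, less where a joint would pass 70% of its speed; a pose out of reach is approached as far as the arm can. A call with a number of a shift or a turn outside -1 to 1 is refused whole. A call with a gripper value outside its range is refused whole. The fingers move at their own pace and stop on an object; "grip_force" is the grip in N (left out, the last holds). Time passes only in rows, so rows that repeat a pose let the fingers close. It gives the time, the measured TCP pose, the force, the opening and the grip force at its end, in the units of the state.
- r.get_state(): the state, without advancing time (a new reading comes with each control period).
- r.snapshot(name): name is "side" or "top"; returns the picture (480x640x3 uint8, red, green, blue); there is no depth.
- r.calibration(name): a dict with "fx", "fy", "cx", "cy" (pixels), "k1" (the pictures are not rectified: a ray, as slopes to the right and down, at radius r is drawn at 1 + k1 r^2 times it, then the intrinsics apply), "extrinsics" (4x4, takes a point from camera to world coordinates). Camera axes: x right, y down, z forward; pixel columns grow to the right and rows downward; lengths in mm; the calibration is good to about 2 mm. A picture is of the moment at which its call begins. calibration takes no time and is no camera call.
- r.hand_in(): hands the job in; it is judged then, once.
The state is a dict: "time_s": time; "joints": joint angles; "dq": joint speeds; "joint_efforts": joint torques, N m; "position": TCP position; "orientation": TCP orientation; "wrist_force": force on the tool from outside, world axes, zero at the start; "moment": the same for the moment, N m; "finger_gap": finger opening in mm; "finger_force": force on a finger pad.
Only numpy, scipy, OpenCV 4.12 (cv2) and the standard library are available. Lean on these libraries where they do the work, as an engineer would, in place of code of your own. Each camera call takes 0.05 s, during which the arm holds its last target. There are 200 camera calls.

## Working session

There is one attempt and no reset: what is moved stays moved. The work goes in short steps, Python scripts to look and compute and a tool call to move; the robot and the scene stay as the last step left them, time stands still between calls to the robot, and variables do not carry over. Pictures are saved under pics/ and viewed, at most 10 in all, crops included, and the job is handed in when it is done.

Besides the shell and the picture viewer there is one more tool, called after "Request:" as name([rows], argument=value, ...), one row to a line, values as JSON. carry_out: Moves the arm, as the interface text tells. Its arguments: {"type":"object","properties":{"deltas":{"type":"array","items":{"type":"object","properties":{"xyz":{"type":"array","items":{"type":"number","minimum":-1,"maximum":1}},"turn":{"type":"array","items":{"type":"number","minimum":-1,"maximum":1}},"jaw":{"type":"number"}}}},"grip_force":{"type":"number"}},"required":["deltas"]}

```bash
mkdir -p pics
python3 - <<'E'
from station import r
import cv2
for n in("side","top"):
    cv2.imwrite(f"pics/{n}0.png",r.snapshot(n)[:,:,::-1]); c=r.calibration(n); print(n,c)
s=r.get_state();print(s["time_s"],s["position"],s["orientation"],s["wrist_force"],s["finger_gap"])
E
```

```text
side {'fx': 543.7894820559682, 'fy': 543.7894820559682, 'cx': 310.60393295761213, 'cy': 241.34960180475, 'k1': -0.1040787198788489, 'extrinsics': array([[-8.57845926e-01, -2.80125792e-01,  4.30847894e-01,
        -6.51534994e+00],
       [-5.13772997e-01,  4.48340034e-01, -7.31456439e-01,
         8.86701109e+02],
       [ 1.17334549e-02, -8.48834940e-01, -5.28527739e-01,
         7.67809111e+02],
       [ 0.00000000e+00,  0.00000000e+00,  0.00000000e+00,
         1.00000000e+00]])}
top {'fx': 534.507832476196, 'fy': 534.507832476196, 'cx': 306.8551437302911, 'cy': 238.98564369295443, 'k1': -0.12217420266772536, 'extrinsics': array([[ 1.98151443e-02, -9.84296444e-01,  1.75407724e-01,
         3.09978207e+02],
       [-9.99706408e-01, -2.19529026e-02, -1.02551771e-02,
        -3.59678067e+01],
       [ 1.39448430e-02, -1.75153018e-01, -9.84442462e-01,
         1.32706281e+03],
       [ 0.00000000e+00,  0.00000000e+00,  0.00000000e+00,
         1.00000000e+00]])}
0.1 [ 151.66734899 -631.18697249  229.99889359] [-3.13919324e+00  1.25600058e-04  2.35889233e-01] [-0.19889567  0.94711108 -0.07096779] 85.22006228888479
```

View pics/top0.png

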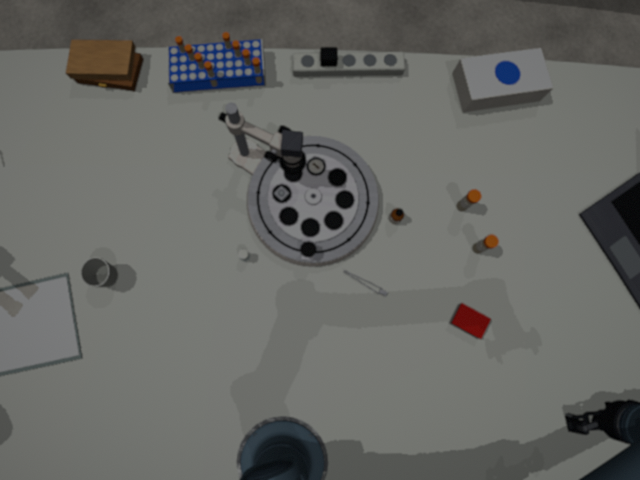

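View pics/side0.png

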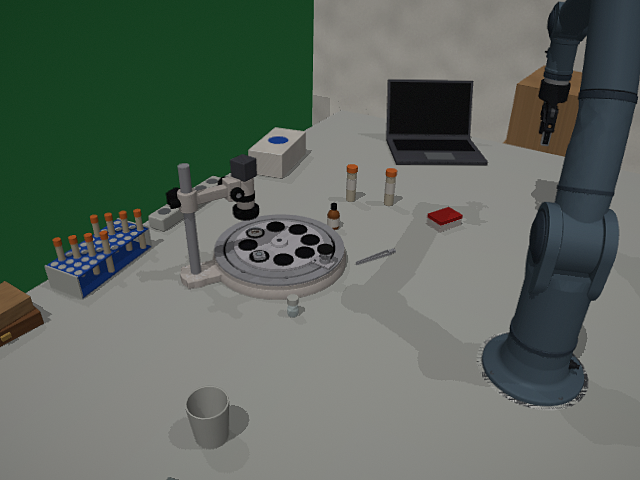

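```bash
cat > h.py <<'E'
import numpy as np,cv2
from station import r
def ray(n,uv,z):
    c=r.calibration(n);K=np.array([[c["fx"],0,c["cx"]],[0,c["fy"],c["cy"]],[0,0,1]])
    p=cv2.undistortPoints(np.array([[uv]],float),K,np.array([c["k1"],0,0,0,0]))[0,0]
    E=c["extrinsics"];d=E[:3,:3]@[p[0],p[1],1];o=E[:3,3];return o+d*(z-o[2])/d[2]
def proj(n,P):
    c=r.calibration(n);E=np.linalg.inv(c["extrinsics"]);K=np.array([[c["fx"],0,c["cx"]],[0,c["fy"],c["cy"]],[0,0,1]])
    return cv2.projectPoints(np.array([P],float),cv2.Rodrigues(E[:3,:3])[0],E[:3,3],K,np.array([c["k1"],0,0,0,0]))[0].ravel()
E
python3 - <<'E'
from h import *
t=cv2.imread("pics/top0.png");s=cv2.imread("pics/side0.png")
a=cv2.resize(t[130:270,240:390],None,fx=4,fy=4,interpolation=cv2.INTER_CUBIC)[:560,:600]
b=cv2.resize(s[205:300,205:355],None,fx=4,fy=4,interpolation=cv2.INTER_CUBIC)
cv2.imwrite("pics/a.png",a);cv2.imwrite("pics/b.png",b)
# white foot / ring outer contour & knob
g=cv2.cvtColor(t,cv2.COLOR_BGR2GRAY)
n,l,st,ce=cv2.connectedComponentsWithStats((g<45).astype(np.uint8))
for i in range(1,n):
    if 25<st[i,4]<1500 and 240<ce[i][0]<390 and 130<ce[i][1]<270: print(st[i],ce[i],ray("top",ce[i],86 if ce[i][1]>240 else 50).round(1))
E
```

```text
[ 264  126   61   55 1119] [290.54691689 155.16979446] [749.7  -4.2  50. ]
[237 134  11  21 131] [242.         144.03053435] [776.6 118.7  50. ]
[328 169  18  17 244] [336.77459016 177.06967213] [ 695.4 -120.5   50. ]
[273 185  18  17  77] [283.38961039 194.88311688] [646.6  10.7  50. ]
[257 189   2  19  27] [257.66666667 197.40740741] [638.8  73.9  50. ]
[336 191  18  17 233] [344.34763948 199.05579399] [ 639.6 -139.7   50. ]
[280 208  18  17 241] [288.30290456 215.80082988] [594.1  -2.8  50. ]
[325 212  18  17 241] [333.35684647 220.04564315] [ 586.  -113.1   50. ]
[302 219  17  17 240] [309.93333333 227.04583333] [567.2 -56.2  50. ]
[265 225  14  16  26] [270.57692308 232.42307692] [551.8  39.2  50. ]
[340 224  22  22  34] [351.02941176 235.97058824] [ 547.4 -156.6   50. ]
[298 242  27  15 200] [308.76  249.095] [507.1 -53.9  86. ]
```

View pics/a.png

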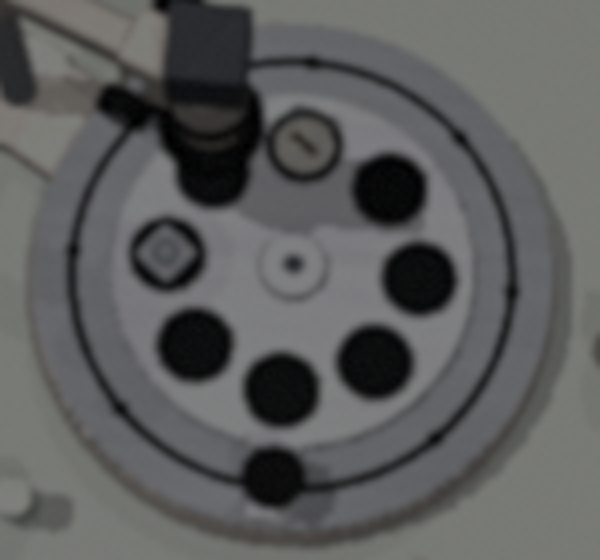

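View pics/b.png

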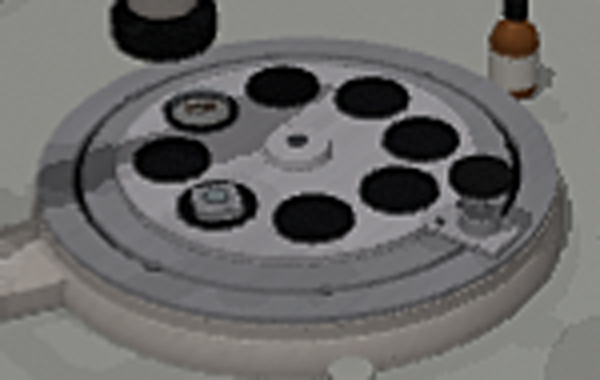

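Run:
```python
from h import *
from scipy.optimize import least_squares
P=[ray("top",u,53)[:2] for u in [(336.77,177.07),(344.35,199.06),(333.36,220.05),(309.93,227.05),(288.30,215.80),(316,166.2),(282,193.5)]]
A=np.radians([-45,-90,-135,180,135,0,90])
f=lambda q:np.concatenate([[q[0]+78*np.cos(a+q[2])-p[0],q[1]+78*np.sin(a+q[2])-p[1]] for a,p in zip(A,P)])
q=least_squares(f,[640,-62,0]).x;print(q,np.degrees(q[2]),f(q).round(1))
for a in (180,225): 
    t=np.radians(a)+q[2];print(a,q[0]+137*np.cos(t),q[1]+137*np.sin(t))
print(ray("top",(308.25,249.25),86))
# side view knob: crop (481,177)
print(ray("side",(205+481/4,205+177/4),86), proj("top",[*q[:2],48]),(240+293/4,130+265/4))
```

```text
[ 6.44056873e+02 -6.21372108e+01 -7.35897547e-02] -4.2163823568850125 [ 0.5 -0.9 -0.4 -0.5 -0.3 -0.1 -0.4 -0.3 -0.3 -0.2  0.5  0.5  0.5  1.5]
180 507.42766390472985 -52.06451153137766
225 540.3229587298214 -151.6261769764157
[506.68068957 -52.66038469  86.        ]
[502.64924239 -45.1502312   86.        ] [312.91121948 196.75123711] (313.25, 196.25)
```

Request:
carry_out([
  {"xyz":[0.04,0.06,0],"jaw":1},
  {"xyz":[0.12,0.19,0],"jaw":1},
  {"xyz":[0.21,0.34,0],"jaw":1},
  {"xyz":[0.3,0.49,0],"jaw":1},
  {"xyz":[0.39,0.64,0],"jaw":1},
  {"xyz":[0.48,0.79,0],"jaw":1},
  {"xyz":[0.55,0.9,0],"jaw":1},
  {"xyz":[0.6,0.97,0],"jaw":1},
], grip_force=40)

```text
validation failed for argument at $.de...
```

Request:
carry_out([
  {"xyz":[0.04,0.06,0.0],"turn":[0.0,0.0,0.0],"jaw":1.0},
  {"xyz":[0.12,0.19,0.0],"turn":[0.0,0.0,0.0],"jaw":1.0},
  {"xyz":[0.21,0.34,0.0],"turn":[0.0,0.0,0.0],"jaw":1.0},
  {"xyz":[0.3,0.49,0.0],"turn":[0.0,0.0,0.0],"jaw":1.0},
  {"xyz":[0.39,0.64,0.0],"turn":[0.0,0.0,0.0],"jaw":1.0},
  {"xyz":[0.48,0.79,0.0],"turn":[0.0,0.0,0.0],"jaw":1.0},
  {"xyz":[0.55,0.9,0.0],"turn":[0.0,0.0,0.0],"jaw":1.0},
  {"xyz":[0.6,0.97,0.0],"turn":[0.0,0.0,0.0],"jaw":1.0},
], grip_force=40)

```text
time_s: 0.9
position: [334.0, -336.1, 230.8]
orientation: [-3.14, -0.0, 0.242]
wrist_force: [-0.0, -0.6, 0.2]
finger_gap: -0.1
finger_force: 0.0
```

Request:
carry_out([
  {"xyz":[0.03,0.05,0.0],"turn":[0.0,0.0,0.0],"jaw":1.0},
  {"xyz":[0.12,0.19,-0.02],"turn":[0.0,0.0,0.0],"jaw":1.0},
  {"xyz":[0.21,0.34,-0.06],"turn":[0.0,0.0,0.0],"jaw":1.0},
  {"xyz":[0.3,0.49,-0.12],"turn":[0.0,0.0,0.0],"jaw":1.0},
  {"xyz":[0.39,0.64,-0.18],"turn":[0.0,0.0,0.0],"jaw":1.0},
  {"xyz":[0.48,0.79,-0.24],"turn":[0.0,0.0,0.0],"jaw":1.0},
  {"xyz":[0.55,0.9,-0.29],"turn":[0.0,0.0,0.0],"jaw":1.0},
  {"xyz":[0.58,0.95,-0.33],"turn":[0.0,0.0,0.0],"jaw":1.0},
])

```text
time_s: 1.7
position: [507.2, -51.8, 131.7]
orientation: [-3.14, -0.002, 0.24]
wrist_force: [0.4, -0.5, 1.1]
finger_gap: -0.2
finger_force: 0.0
```

Run:
```python
from h import *
s=r.get_state();print(s["position"],s["orientation"],s["wrist_force"],s["joints"])
t=r.snapshot("top")[:,:,::-1];u=r.snapshot("side")[:,:,::-1];print(r.get_state()["position"])
a=cv2.resize(t[180:300,250:400],None,fx=4,fy=4,interpolation=cv2.INTER_CUBIC)
b=cv2.resize(u[150:290,260:400],None,fx=4,fy=4,interpolation=cv2.INTER_CUBIC)[:480]
cv2.imwrite("pics/c.png",cv2.resize(np.hstack([a[:,:],b]),(800,331)))
```

```text
[507.23092444 -51.75832546 131.687696  ] [-3.14006009e+00 -1.59066787e-03  2.40010347e-01] [ 0.37865913 -0.54471131  1.1209184 ] [ 0.43700389  0.27667666 -0.46420499  2.0004751   0.15474744  0.89711929
 -1.43951167]
[505.79694516 -49.66623087 130.05390171]
```

View pics/c.png

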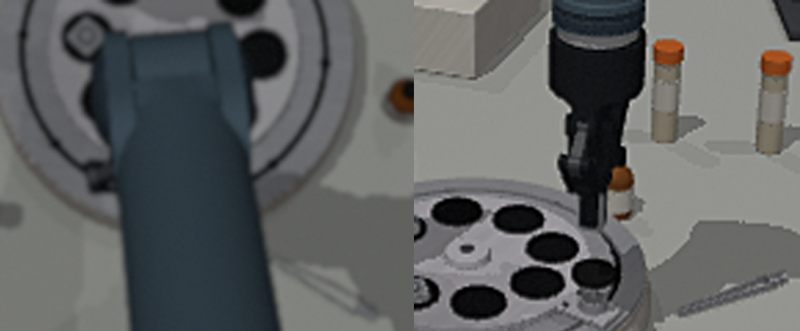

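Request:
carry_out([
  {"xyz":[0.005,-0.007,-0.03],"turn":[0.0,0.0,0.0],"jaw":1.0},
  {"xyz":[0.005,-0.007,-0.07],"turn":[0.0,0.0,0.0],"jaw":1.0},
  {"xyz":[0.005,-0.007,-0.11],"turn":[0.0,0.0,0.0],"jaw":1.0},
  {"xyz":[0.005,-0.007,-0.135],"turn":[0.0,0.0,0.0],"jaw":1.0},
  {"xyz":[0.005,-0.007,-0.135],"turn":[0.0,0.0,0.0],"jaw":1.0},
  {"xyz":[0.005,-0.007,-0.135],"turn":[0.0,0.0,0.0],"jaw":1.0},
])

```text
time_s: 2.4
position: [507.1, -58.5, 91.6]
orientation: [-3.141, 0.0, 0.235]
wrist_force: [-0.4, -0.2, 0.1]
finger_gap: 0.0
finger_force: 0.0
```

Run:
```python
from h import *
s=r.get_state();print(s["position"],s["orientation"],s["wrist_force"])
u=r.snapshot("side")[:,:,::-1]
cv2.imwrite("pics/d.png",cv2.resize(u[190:290,240:380],None,fx=5,fy=5,interpolation=cv2.INTER_CUBIC))
print((proj("side",s["position"])-[240,190])*5,(proj("side",[507.4,-52.1,86])-[240,190])*5)
```

```text
[507.13818043 -58.51124717  91.60065293] [-3.14148518e+00  3.52423924e-04  2.35055573e-01] [-0.36842808 -0.20645056  0.06905866]
[432.33785192 270.28758236] [424.75729825 286.49785532]
```

View pics/d.png

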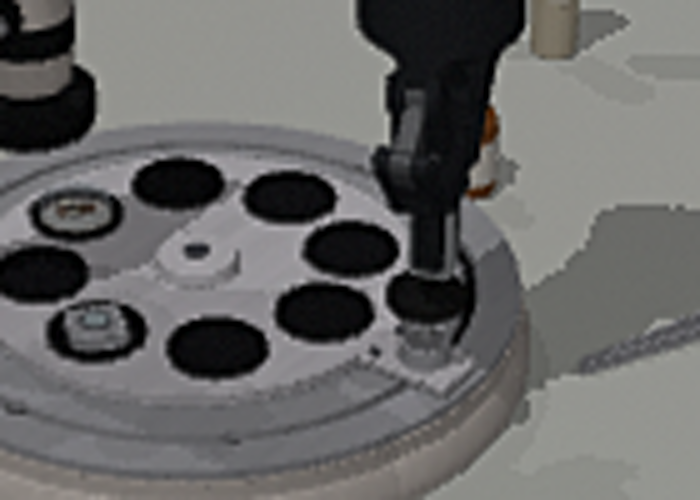

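Request:
carry_out([
  {"xyz":[-0.002,0.022,0.0],"turn":[0.0,0.0,0.0],"jaw":1.0},
  {"xyz":[-0.002,0.022,-0.01],"turn":[0.0,0.0,0.0],"jaw":1.0},
  {"xyz":[-0.002,0.022,-0.02],"turn":[0.0,0.0,0.0],"jaw":1.0},
  {"xyz":[-0.002,0.022,-0.03],"turn":[0.0,0.0,0.0],"jaw":1.0},
  {"xyz":[-0.002,0.022,-0.04],"turn":[0.0,0.0,0.0],"jaw":1.0},
  {"xyz":[-0.002,0.022,-0.05],"turn":[0.0,0.0,0.0],"jaw":1.0},
  {"xyz":[-0.002,0.022,-0.057],"turn":[0.0,0.0,0.0],"jaw":1.0},
  {"xyz":[-0.002,0.022,-0.057],"turn":[0.0,0.0,0.0],"jaw":1.0},
])

```text
time_s: 3.25
position: [507.3, -51.1, 75.6]
orientation: [3.142, -0.0, 0.236]
wrist_force: [-2.3, 1.0, 9.7]
finger_gap: -0.2
finger_force: 4.5
```

Run:
```python
import numpy as np
v=np.array([-137.3,10.6]);R=lambda t:np.array([[np.cos(t),-np.sin(t)],[np.sin(t),np.cos(t)]])
for t in (1,4,7.5,11,14.5,18,21,22.5):print(t,((R(np.radians(t))@v-v)/300).round(4),round(t/360,4))
```

```text
1 [-0.0005 -0.008 ] 0.0028
4 [-0.0013 -0.032 ] 0.0111
7.5 [-0.0007 -0.06  ] 0.0208
11 [ 0.0017 -0.088 ] 0.0306
14.5 [ 0.0057 -0.1157] 0.0403
18 [ 0.0115 -0.1432] 0.05
21 [ 0.0177 -0.1664] 0.0583
22.5 [ 0.0213 -0.1778] 0.0625
```

Request:
carry_out([
  {"xyz":[0.0,0.0,-0.004],"turn":[0.0,0.0,0.0],"jaw":1.0},
  {"xyz":[-0.0005,-0.008,-0.004],"turn":[0.0,0.0,0.003],"jaw":1.0},
  {"xyz":[-0.0013,-0.032,-0.004],"turn":[0.0,0.0,0.011],"jaw":1.0},
  {"xyz":[-0.0007,-0.06,-0.004],"turn":[0.0,0.0,0.021],"jaw":1.0},
  {"xyz":[0.0017,-0.088,-0.004],"turn":[0.0,0.0,0.031],"jaw":1.0},
  {"xyz":[0.0057,-0.1157,-0.004],"turn":[0.0,0.0,0.04],"jaw":1.0},
  {"xyz":[0.0115,-0.1432,-0.004],"turn":[0.0,0.0,0.05],"jaw":1.0},
  {"xyz":[0.0115,-0.1432,-0.004],"turn":[0.0,0.0,0.05],"jaw":1.0},
])

```text
time_s: 4.05
position: [511.8, -96.9, 75.2]
orientation: [3.138, -0.001, 0.549]
wrist_force: [-1.5, -2.2, 9.9]
finger_gap: -0.2
finger_force: 4.6
```

Run:
```python
from h import *
s=r.get_state();print(s["position"],s["wrist_force"])
u=r.snapshot("side")[:,:,::-1]
cv2.imwrite("pics/e.png",cv2.resize(u[190:290,240:380],None,fx=5,fy=5,interpolation=cv2.INTER_CUBIC))
v=np.array([-137.3,10.6]);R=lambda t:np.array([[np.cos(t),-np.sin(t)],[np.sin(t),np.cos(t)]])
for t in (19,22,25.5,29,32.5,36,39,42,45):print(t,((R(np.radians(t))@v-R(np.radians(18))@v)/300).round(4),round((t-18)/360,4))
```

```text
[511.75092067 -96.85432475  75.15710936] [-1.52659844 -2.17122795  9.88451736]
19 [ 0.0019 -0.0078] 0.0028
22 [ 0.0086 -0.0309] 0.0111
25.5 [ 0.0179 -0.0573] 0.0208
29 [ 0.0288 -0.0832] 0.0306
32.5 [ 0.0412 -0.1083] 0.0403
36 [ 0.0552 -0.1326] 0.05
39 [ 0.0683 -0.1527] 0.0583
42 [ 0.0824 -0.1722] 0.0667
45 [ 0.0976 -0.1908] 0.075
```

View pics/e.png

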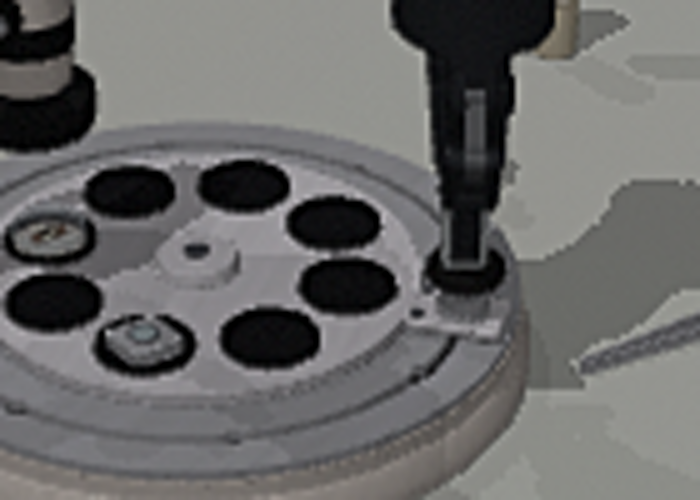

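Request:
carry_out([
  {"xyz":[0.0019,-0.0078,-0.001],"turn":[0.0,0.0,0.003],"jaw":1.0},
  {"xyz":[0.0086,-0.0309,-0.001],"turn":[0.0,0.0,0.011],"jaw":1.0},
  {"xyz":[0.0179,-0.0573,-0.001],"turn":[0.0,0.0,0.021],"jaw":1.0},
  {"xyz":[0.0288,-0.0832,-0.001],"turn":[0.0,0.0,0.031],"jaw":1.0},
  {"xyz":[0.0412,-0.1083,-0.001],"turn":[0.0,0.0,0.04],"jaw":1.0},
  {"xyz":[0.0552,-0.1326,-0.001],"turn":[0.0,0.0,0.05],"jaw":1.0},
  {"xyz":[0.0683,-0.1527,-0.001],"turn":[0.0,0.0,0.058],"jaw":1.0},
  {"xyz":[0.0824,-0.1722,-0.001],"turn":[0.0,0.0,0.067],"jaw":1.0},
])

```text
time_s: 4.9
position: [537.3, -146.8, 75.2]
orientation: [3.138, -0.001, 0.973]
wrist_force: [-1.7, 0.8, 9.7]
finger_gap: 0.1
finger_force: 4.6
```

Request:
carry_out([
  {"xyz":[0.008,-0.01,0.0],"turn":[0.0,0.0,0.004],"jaw":1.0},
  {"xyz":[0.0152,-0.0186,0.0],"turn":[0.0,0.0,0.008],"jaw":1.0},
  {"xyz":[0.0152,-0.0186,0.0],"turn":[0.0,0.0,0.008],"jaw":1.0},
  {"xyz":[0.0152,-0.0186,0.0],"turn":[0.0,0.0,0.008],"jaw":1.0},
])

```text
time_s: 5.3
position: [542.6, -152.9, 75.6]
orientation: [3.136, -0.001, 1.021]
wrist_force: [-0.3, -0.7, 9.7]
finger_gap: -0.3
finger_force: 4.6
```

Run:
```python
from h import *
s=r.get_state();print(s["position"],s["orientation"],s["wrist_force"])
u=r.snapshot("side")[:,:,::-1]
a=cv2.resize(u[200:290,205:355],None,fx=5,fy=5,interpolation=cv2.INTER_CUBIC)
o=cv2.imread("pics/side0.png")
cv2.imwrite("pics/f.png",a)
# compare empty nests' centres now vs the start
for im in(o,u):
    g=cv2.cvtColor(np.ascontiguousarray(im),cv2.COLOR_BGR2GRAY)
    n,l,st,ce=cv2.connectedComponentsWithStats((g<40).astype(np.uint8))
    print([(ce[i].round(1).tolist(),int(st[i,4])) for i in range(1,n) if 80<st[i,4]<400 and 215<ce[i][0]<345 and 215<ce[i][1]<290])
```

```text
[ 542.55027179 -152.87531013   75.56795966] [ 3.13565272e+00 -1.13390866e-03  1.02090968e+00] [-0.34093253 -0.6678107   9.69878131]
[([275.3, 226.4], 146), ([297.5, 228.9], 143), ([309.8, 239.3], 161), ([326.5, 248.6], 176), ([247.5, 244.3], 163), ([304.3, 251.9], 174), ([283.0, 259.1], 186)]
[([274.4, 226.5], 147), ([296.6, 228.6], 147), ([254.5, 232.7], 154), ([309.6, 238.8], 161), ([304.9, 251.4], 180), ([259.8, 256.0], 180)]
```

View pics/f.png

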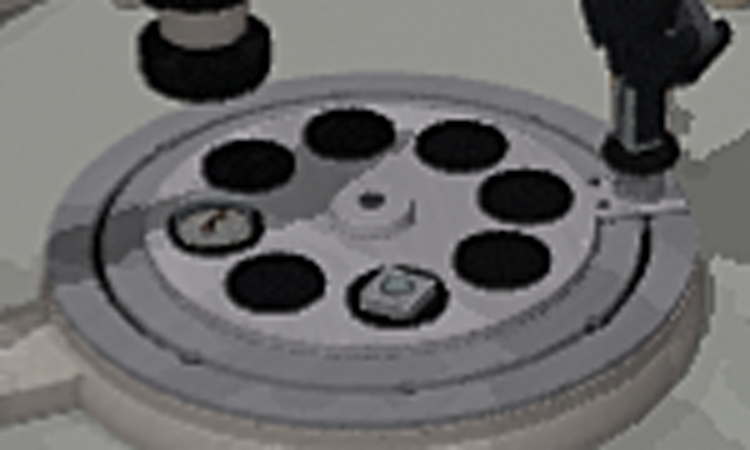

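Request:
carry_out([
  {"xyz":[-0.003,0.003,0.0],"turn":[0.0,0.0,-0.001],"jaw":1.0},
  {"xyz":[-0.006,0.006,0.0],"turn":[0.0,0.0,-0.003],"jaw":1.0},
  {"xyz":[-0.006,0.006,0.0],"turn":[0.0,0.0,-0.003],"jaw":1.0},
  {"xyz":[-0.006,0.006,0.0],"turn":[0.0,0.0,-0.003],"jaw":1.0},
])

```text
time_s: 5.75
position: [540.7, -150.8, 75.6]
orientation: [3.136, -0.001, 1.002]
wrist_force: [-0.2, -0.3, 7.6]
finger_gap: -0.0
finger_force: 4.5
```

```bash
cat > n.py <<'E'
from h import *
s=r.get_state();print(s["position"],s["wrist_force"])
u=np.ascontiguousarray(r.snapshot("side")[:,:,::-1]);cv2.imwrite("pics/last.png",u)
g=cv2.cvtColor(u,cv2.COLOR_BGR2GRAY)
n,l,st,ce=cv2.connectedComponentsWithStats((g<40).astype(np.uint8))
print([(ce[i].round(1).tolist(),int(st[i,4])) for i in range(1,n) if 80<st[i,4]<400 and 215<ce[i][0]<345 and 215<ce[i][1]<290])
E
python3 n.py
```

```text
[ 540.66339984 -150.81743946   75.58996034] [-0.17135591 -0.33769186  7.64866772]
[([275.0, 226.4], 145), ([297.2, 228.8], 143), ([254.7, 232.5], 153), ([309.7, 239.1], 162), ([304.5, 251.9], 176), ([259.1, 255.9], 181)]
```

Request:
carry_out([
  {"xyz":[-0.001,0.001,0.007],"turn":[0.0,0.0,0.0],"jaw":1.0},
  {"xyz":[-0.001,0.001,0.015],"turn":[0.0,0.0,0.0],"jaw":1.0},
  {"xyz":[-0.001,0.001,0.025],"turn":[0.0,0.0,0.0],"jaw":1.0},
  {"xyz":[-0.001,0.001,0.035],"turn":[0.0,0.0,0.0],"jaw":1.0},
  {"xyz":[-0.001,0.001,0.06],"turn":[0.0,0.0,0.0],"jaw":1.0},
  {"xyz":[-0.001,0.001,0.12],"turn":[0.0,0.0,0.0],"jaw":1.0},
  {"xyz":[-0.001,0.001,0.2],"turn":[0.0,0.0,0.0],"jaw":1.0},
  {"xyz":[-0.001,0.001,0.25],"turn":[0.0,0.0,0.0],"jaw":1.0},
])

```text
time_s: 6.6
position: [537.4, -149.7, 149.2]
orientation: [3.141, 0.0, 1.002]
wrist_force: [0.7, 0.8, 0.4]
finger_gap: -0.1
finger_force: 0.0
```

```bash
python3 n.py
python3 - <<'E'
import cv2
u=cv2.imread("pics/last.png");cv2.imwrite("pics/g.png",cv2.resize(u[180:290,205:355],None,fx=5,fy=5,interpolation=cv2.INTER_CUBIC))
E
```

```text
[ 537.43500605 -149.74053057  149.2418798 ] [0.65294814 0.77295684 0.38811264]
[([275.3, 226.4], 145), ([333.0, 226.5], 117), ([297.4, 228.8], 144), ([254.9, 232.4], 154), ([309.8, 239.3], 162), ([304.3, 251.9], 177), ([258.9, 255.7], 181)]
```

View pics/g.png

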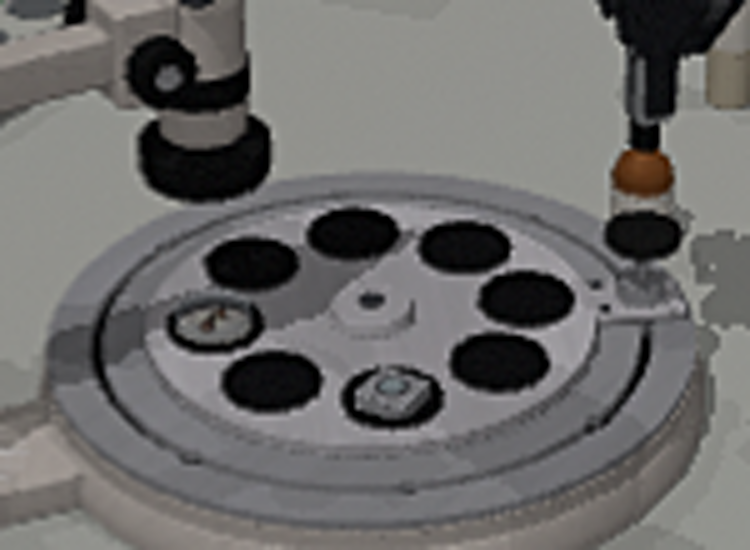

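The nests are back on their starting grid to within 0.1 px. The knob stands high, so the plunger has locked, and the dish is in the nest under the lens.

```bash
python3 -c "
from station import r
print(r.hand_in())"
```

```text
the job is handed in; nothing more can be done
None
```

The table is turned one hole counterclockwise and locked with the plunger up; the bee dish sits under the lens, dish and block still in their nests, and the job was handed in at about 6.7 s.

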